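Line up the sample bottles by size on the ring-marked board

TASK

Line up the four amber bottles with blue caps by size on the white board, one standing centred on each blue ring: the largest on the ring next to the yellow end block, then ever smaller, the smallest at the grey end. Keep the bottles upright all the time and leave the empty glass beaker where it stands.

Things in the scene. Friction and masses are not known exactly. Their poses are not given: they have to be found in the camera images.
- bottle_large: The largest of four round amber bottles with paper labels and blue screw caps, loose, about 280 g (may vary by 30 %). Standing 116 mm tall overall, body 58 mm across up to 76 mm, then a shoulder narrowing to a neck from 84 mm to 94 mm that is 6 mm narrower than the cap; cap 44 mm across, the top 22 mm. Origin: centre of the underside; z up. Can be held by the cap from above. Its yaw does not matter.
- bottle_medium: The second largest of four round amber bottles with paper labels and blue screw caps, loose, about 180 g (may vary by 30 %). Standing 96 mm tall overall, body 50 mm across up to 56 mm, then a shoulder narrowing to a neck from 64 mm to 74 mm that is 6 mm narrower than the cap; cap 38 mm across, the top 22 mm. Origin: centre of the underside; z up. Can be held by the cap from above. Its yaw does not matter.
- bottle_small: The third largest of four round amber bottles with paper labels and blue screw caps, loose, about 110 g (may vary by 30 %). Standing 76 mm tall overall, body 42 mm across up to 36 mm, then a shoulder narrowing to a neck from 44 mm to 54 mm that is 6 mm narrower than the cap; cap 32 mm across, the top 22 mm. Origin: centre of the underside; z up. Can be held by the cap from above. Its yaw does not matter.
- bottle_tiny: The smallest of four round amber bottles with paper labels and blue screw caps, loose, about 60 g (may vary by 30 %). Standing 56 mm tall overall, body 34 mm across up to 16 mm, then a shoulder narrowing to a neck from 24 mm to 34 mm that is 6 mm narrower than the cap; cap 26 mm across, the top 22 mm. Origin: centre of the underside; z up. Can be held by the cap from above. Its yaw does not matter.
- mark1: One of four alike flat blue rings (68 mm across, with a centre dot) printed in a straight row, 80 mm apart, on a fixed white board (95 x 400 mm, 6 mm thick) lying beyond the bottles. Numbered in order along the row, mark1 to mark4; this is number 1. Which end is the yellow one varies. Origin: ring centre on the board's top face, 6 mm above the bench; y runs along the row from mark1 to mark4.
- mark2: One of four alike flat blue rings (68 mm across, with a centre dot) printed in a straight row, 80 mm apart, on a fixed white board (95 x 400 mm, 6 mm thick) lying beyond the bottles. Numbered in order along the row, mark1 to mark4; this is number 2. Which end is the yellow one varies. Origin: ring centre on the board's top face, 6 mm above the bench; y runs along the row from mark1 to mark4.
- mark3: One of four alike flat blue rings (68 mm across, with a centre dot) printed in a straight row, 80 mm apart, on a fixed white board (95 x 400 mm, 6 mm thick) lying beyond the bottles. Numbered in order along the row, mark1 to mark4; this is number 3. Which end is the yellow one varies. Origin: ring centre on the board's top face, 6 mm above the bench; y runs along the row from mark1 to mark4.
- mark4: One of four alike flat blue rings (68 mm across, with a centre dot) printed in a straight row, 80 mm apart, on a fixed white board (95 x 400 mm, 6 mm thick) lying beyond the bottles. Numbered in order along the row, mark1 to mark4; this is number 4. Which end is the yellow one varies. Origin: ring centre on the board's top face, 6 mm above the bench; y runs along the row from mark1 to mark4.
- yellow_block: Fixed yellow block, 70 x 22 x 18 mm high, on one end of the board (the other end has an alike grey block), 64 mm from the centre of the nearest ring; it marks the end where the largest bottle goes. Origin: centre of its underside.
- beaker: Empty clear glass beaker, loose, about 66 mm across at the rim and 85 mm tall, standing among the bottles; not to be moved. Origin: centre of the underside; z up.

How it is judged:
By the outcome, as a careful person would: the job done as asked, in the order asked, and still so for the second after the job is handed in, with the robot touching nothing.
It also fails if it takes over 112 s, if anything falls off the work surface, if the arm or the gripper's body presses on something with over 40 N, if the wrist force passes 120 N, or if a joint passes its speed limit or range.

ROBOT

A 6-joint arm with a two-finger parallel gripper is mounted at the origin on the work surface. World frame = base frame: x ahead of the robot, y to its left, z up, the work surface at z = 0. Lengths are in m, angles in rad, forces in N, time in s.
With the tool pointing down it reaches from about 0.35 to 0.975 m from the base axis. Payload 4.9 kg.
Tool frame: the origin (TCP) lies at the very end of the fingers, on their centre line; the grasp point (between the pads) lies 19 mm behind it (ctrl.grip_point_offset is the distance from the TCP to the grasp point, in m); z points along the fingers, y is the line along which they close (so a half turn about z gives the same grasp; the last joint's range is limited). The gripper opens to 85 mm and grips with 20 to 120 N. Pads are 22 mm wide; open, the fingers measure 114 mm over their backs; the gripper's body (76 mm by 85 mm) begins 54 mm behind the grasp point. The pads swing forward as they close: fully open they stand 13 mm farther back than shut.
Start: joints at [-1.281, 0.053, 1.613, -0, 1.476, -0.119], TCP at [0.248, -0.573, 0.231] pointing down, gripper open.
Joint ranges: [-3.01, 3.01], [-1.01, 2.22], [0.06, 2.58], [-1.02, 4.17], [0.09, 2.62], [-3.14, 3.14]. Speed limits (rad/s): [2.57, 2.57, 3.14, 3.14, 3.14, 3.14].

INTERFACE

Orientations are given as a rotation vector (axis times angle).
In Python, from station import ctrl gives the robot as it stands.
- The arm moves only by the tool send_rows, never from a script. Its argument "rows" is a list of rows, each a list of 3 entries, a list of its own where there are three numbers: the finger opening in cm, from 0 to 8.54, then the shift along the tool's x, y, z in cm, then the turn about the tool's z in degrees. A call has 1 to 10 rows; each row shifts and turns the commanded pose from where the row before left it, along the tool's axes as they then stand; what a row does not reach is not made up. A row lasts 1/8 s, in which the tool goes at most 62.5 mm and 10.7 degrees, less where a joint would pass 70% of its speed; a pose out of reach is approached as far as the arm can. A call with a gripper value outside its range is refused whole. The fingers move at their own pace and stop on an object; "newtons" is the grip in N (left out, the last holds). Time passes only in rows, so rows that do not move let the fingers close. It gives the time, the measured TCP pose, the force, the opening and the grip force at its end, in the units of the state.
- ctrl.get_obs(): the state, without advancing time (a new reading comes with each control period).
- ctrl.get_image(name): name is "scene" or "top"; returns a dict with "frame" (400x640x3 uint8, red, green, blue), "range_z" (400x640 float32, m along the optical axis (not along the pixel's ray), 0 where there is no reading), "fx", "fy", "cx", "cy" (pixels), "cam_to_world" (4x4, takes a point from camera to world coordinates). Camera axes: x right, y down, z forward; pixel columns grow to the right and rows downward; lengths in m; the calibration is good to about 2 mm. A picture is of the moment at which its call begins.
- ctrl.finish_job(): hands the job in; it is judged then, once.
The state is a dict: "t": time; "q": joint angles; "dq": joint speeds; "effort": joint torques, N m; "tool_pos": TCP position; "tool_rot": TCP orientation; "contact_force": force on the tool from outside, world axes, zero at the start; "wrist_torque": the same for the moment, N m; "opening": finger opening in m; "grip_force": force on a finger pad.
Only numpy, scipy, OpenCV 4.12 (cv2) and the standard library are available. Lean on these libraries where they do the work, as an engineer would, in place of code of your own. Each camera call takes 0.05 s, during which the arm holds its last target. There are 200 camera calls.

## Working session

There is one attempt and no reset: what is moved stays moved. The work goes in short steps, Python scripts to look and compute and a tool call to move; the robot and the scene stay as the last step left them, time stands still between calls to the robot, and variables do not carry over. Pictures are saved under pics/ and viewed, at most 14 in all, crops included, and the job is handed in when it is done.

Besides the shell and the picture viewer there is one more tool, called after "Request:" as name(argument=value, ...), one argument or row to a line, values as JSON. send_rows: Moves the arm, as the interface text tells. Its arguments: {"type":"object","properties":{"rows":{"type":"array","items":{"type":"array"}},"newtons":{"type":"number"}},"required":["rows"]}

```bash
mkdir -p pics; ls; cat > h.py <<'E'
import numpy as np, cv2
from station import ctrl
def grab(n,f=None):
    im=ctrl.get_image(n)
    if f: cv2.imwrite('pics/'+f,im['frame'][:,:,::-1])
    return im
def ray(im,u,v,z):
    T=np.array(im['cam_to_world']);d=T[:3,:3]@np.array([(u-im['cx'])/im['fx'],(v-im['cy'])/im['fy'],1]);o=T[:3,3]
    return o+d*(z-o[2])/d[2]
def cloud(im):
    r=im['range_z'];v,u=np.mgrid[:400,:640];p=np.stack([(u-im['cx'])/im['fx']*r,(v-im['cy'])/im['fy']*r,r],-1)
    T=np.array(im['cam_to_world']);return p@T[:3,:3].T+T[:3,3]
def blobs(im,lo,hi,amin=40):
    hsv=cv2.cvtColor(im['frame'],cv2.COLOR_RGB2HSV);m=cv2.inRange(hsv,lo,hi)
    n,l,s,c=cv2.connectedComponentsWithStats(m)
    return [(i,s[i],c[i],l==i) for i in range(1,n) if s[i][4]>=amin]
E
python3 - <<'E'
from h import *
o=ctrl.get_obs();print(o['tool_pos'],o['tool_rot'],o['t'],o['opening'])
for n in('top','scene'):
    im=grab(n,n+'1.png');print(n,np.array(im['cam_to_world']).round(3),im['fx'])
    P=cloud(im)
    for i,s,c,m in blobs(im,(100,90,40),(130,255,255)):
        q=P[m&(im['range_z']>0)]
        print(s,c.round(1),np.median(q,0).round(3),q[:,2].max().round(3))
E
```

```text
pics
[ 0.24826653 -0.57290674  0.23005185] [-3.07420996e+00 -6.37283152e-01  2.70445975e-04] 0.0 0.08525908752229966
top [[-0.031 -0.974  0.225  0.358]
 [-1.     0.029 -0.011 -0.001]
 [ 0.004 -0.225 -0.974  0.976]
 [ 0.     0.     0.     1.   ]] 387.11493674460604
[477  56  18  18 231] [485.1  64. ] [ 0.86  -0.398  0.178] 0.182
[ 81  62  21  19 306] [91.1 70.8] [0.856 0.495 0.198] 0.203
[ 310   77  102   46 3473] [359.1 101.2] [ 0.836 -0.119  0.048] 0.089
[ 90 113  18  17 211] [ 98.7 121. ] [0.758 0.498 0.147] 0.151
[298 177  26  24  70] [311.  190.5] [0.614 0.007 0.006] 0.01
[267 183  26  24  65] [280.1 196.6] [0.601 0.091 0.005] 0.01
[177 191  19  18 281] [186.1 199.6] [0.598 0.333 0.016] 0.021
[424 231  16  15 188] [431.4 238.4] [ 0.474 -0.267  0.074] 0.079
[316 245  16  18 216] [323.3 253.8] [ 0.443 -0.011  0.095] 0.099
[375 244  22  21 338] [385.2 254.3] [ 0.436 -0.149  0.115] 0.119
[250 248  12  13 118] [255.5 254.5] [0.451 0.15  0.054] 0.059
[481 295  51  25 190] [506.1 307.1] [ 0.31  -0.449  0.01 ] 0.014
scene [[-0.627  0.485 -0.61   1.01 ]
 [ 0.779  0.377 -0.501  0.399]
 [-0
[... 416 characters left out ...]
3 126  22  19 360] [294. 135.] [ 0.443 -0.139  0.116] 0.121
[237 135  16  15 201] [244.7 142.1] [ 0.479 -0.258  0.074] 0.081
[  0 143  25  20 403] [ 11.3 152.3] [ 0.865 -0.388  0.181] 0.185
[334 156  21  20 352] [343.6 165.8] [ 0.451 -0.005  0.096] 0.101
[404 206  16  18 248] [411.4 214.5] [0.456 0.152 0.054] 0.061
[209 213  35  22 126] [226.1 224.2] [ 0.653 -0.135  0.009] 0.013
[242 225  36  25 141] [259.5 237.7] [ 0.64  -0.057  0.01 ] 0.011
[  55  227  155  138 8535] [136.9 298.7] [ 0.871 -0.052  0.053] 0.094
[277 238  38  27 168] [295.7 252.2] [0.627 0.021 0.009] 0.011
[316 253  39  29 183] [335. 268.] [0.615 0.1   0.009] 0.011
[456 321  32  30 778] [471.1 335.5] [0.605 0.335 0.02 ] 0.023
```

View pics/top1.png

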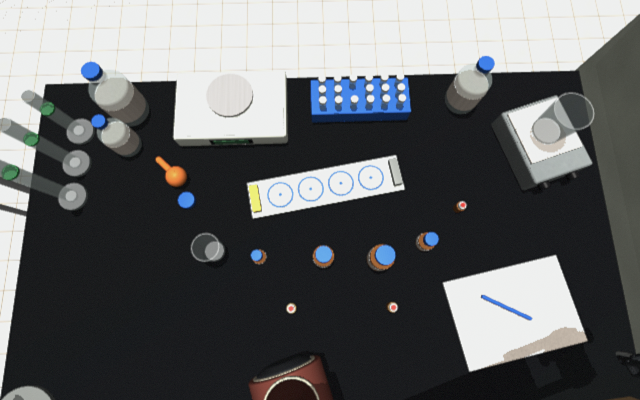

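View pics/scene1.png

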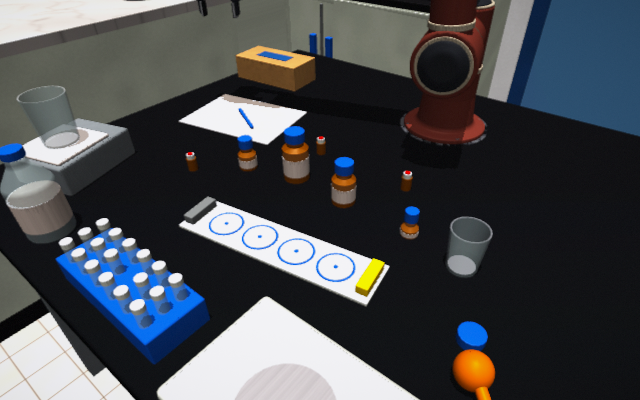

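The top view shows the yellow block at left (255,197) and the grey one at right (395,171). The caps are tiny (256,255), medium (323,254), large (385,254) and small (431,238), with the beaker at (207,248). Next I'll measure precisely.

```bash
python3 - <<'E'
from h import *
from scipy.optimize import least_squares
H=dict(large=(.116,.022),medium=(.096,.019),small=(.076,.016),tiny=(.056,.013))
G=dict(large=(.44,-.145),medium=(.447,-.008),small=(.477,-.262),tiny=(.453,.151))
for n in('top','scene'):
    im=grab(n);P=cloud(im)
    hsv=cv2.cvtColor(im['frame'],cv2.COLOR_RGB2HSV);m=cv2.inRange(hsv,(100,60,40),(130,255,255))>0
    for k,(z,r) in H.items():
        s=m&(np.hypot(P[...,0]-G[k][0],P[...,1]-G[k][1])<.04)&(P[...,2]>z-.005+ (.002))
        q=P[s];v,u=np.where(s)
        x=ray(im,u.mean(),v.mean(),z)
        print(n,k,s.sum(),x.round(4),np.ptp(q[:,:2],0).round(3),np.median(q[:,2]).round(3))
    # rings: all blue pixels on board plane
    w=(m)&(P[...,2]<.02)&(P[...,2]>-.005)&(P[...,0]>.56)&(P[...,0]<.69)&(P[...,1]>-.2)&(P[...,1]<.17)
    nc,l=cv2.connectedComponents(w.astype(np.uint8),connectivity=8);C=[]
    for i in range(1,nc):
        v,u=np.where(l==i)
        if len(u)<40: continue
        pts=np.array([ray(im,a,b,.006) for a,b in zip(u,v)])[:,:2]
        f=least_squares(lambda p:np.hypot(*(pts-p[:2]).T)-p[2],[*pts.mean(0),.034],loss='soft_l1',f_scale=.002)
        C.append(f.x)
    C=np.array(sorted(C,key=lambda c:-c[1])) if C else C;print(C.round(4) if len(C) else 'none')
E
```

```text
top large 274 [ 0.4342 -0.1477  0.116 ] [0.041 0.041] 0.115
top medium 194 [ 0.4418 -0.0114  0.096 ] [0.037 0.034] 0.095
top small 119 [ 0.4726 -0.2658  0.076 ] [0.029 0.031] 0.075
top tiny 81 [0.4482 0.1471 0.056 ] [0.024 0.024] 0.055
[[ 0.6082  0.0947  0.0318]
 [ 0.6212  0.0158  0.0319]
 [ 0.6343 -0.0632  0.0319]
 [ 0.6473 -0.1421  0.0319]]
scene large 209 [ 0.4355 -0.1462  0.116 ] [0.043 0.043] 0.119
scene medium 199 [ 0.4437 -0.0091  0.096 ] [0.039 0.037] 0.099
scene small 104 [ 0.4734 -0.2641  0.076 ] [0.028 0.032] 0.079
scene tiny 132 [0.4499 0.1498 0.056 ] [0.026 0.025] 0.058
[[ 0.6063  0.0946  0.0322]
 [ 0.6193  0.015   0.0323]
 [ 0.6324 -0.0644  0.0323]
 [ 0.6453 -0.1441  0.0323]]
```

Request:
send_rows(
  rows=[
    [8.5,[0,0,0],-9.5],
    [8.5,[0,0,0],-9.5],
    [8.5,[0,0,0],-9.5],
    [8.5,[0,0,0],-9.5],
    [8.5,[0,0,0],-9.5],
    [8.5,[0,0,0],-9.5],
    [8.5,[0,0,0],-9.5],
    [8.5,[0,0,0],-9.5],
    [8.5,[0,0,0],0],
  ],
  newtons=40,
)

```text
t: 1.32
tool_pos: [0.2484, -0.5733, 0.231]
tool_rot: [-2.034, -2.394, -0.0]
contact_force: [-0.2, 0.7, 0.0]
opening: 0.0853
grip_force: 0.0
```

```bash
cat >> h.py <<'E'
from scipy.spatial.transform import Rotation as Ro
def go(*p,o=None):
    o=o or ctrl.get_obs();R=Ro.from_rotvec(o['tool_rot']).as_matrix()
    for a in p: print('cm to',a,(100*R.T@(np.array(a)-o['tool_pos'])).round(2))
def st():
    o=ctrl.get_obs();R=Ro.from_rotvec(o['tool_rot']).as_matrix()
    print('t',round(o['t'],2),'pos',np.round(o['tool_pos'],4),'yaw_y',np.degrees(np.arctan2(R[1,1],R[0,1])).round(1),'open',round(o['opening'],4),'grip',round(o['grip_force'],1),'F',np.round(o['contact_force'],1),'q',np.round(o['q'],2));return o
E
python3 -c "
from h import *
st();go((.435,-.147,.18),(.435,-.147,.086))"
```

```text
t 1.32 pos [ 0.2484 -0.5733  0.231 ] yaw_y 9.3 open 0.0853 grip 0.0 F [-0.2  0.7  0. ] q [-1.28  0.05  1.61 -0.    1.48 -1.44]
cm to (0.435, -0.147, 0.18) [39.05 25.31  5.12]
cm to (0.435, -0.147, 0.086) [39.04 25.31 14.52]
```

Request:
send_rows(
  rows=[
    [8.5,[3.9,2.53,0],0],
    [8.5,[3.9,2.53,0],0],
    [8.5,[3.9,2.53,0],0],
    [8.5,[3.9,2.53,0],0],
    [8.5,[3.9,2.53,0],0],
    [8.5,[3.9,2.53,0],0],
    [8.5,[3.9,2.53,0],0],
    [8.5,[3.9,2.53,0],0],
    [8.5,[3.9,2.53,2.5],0],
    [8.5,[3.95,2.54,2.6],0],
  ],
)

```text
t: 2.58
tool_pos: [0.435, -0.1456, 0.1804]
tool_rot: [2.034, 2.391, 0.001]
contact_force: [0.8, 0.2, 0.3]
opening: 0.085
grip_force: 0.0
```

Request:
send_rows(
  rows=[
    [8.5,[0,0,0],0],
    [8.5,[0,0,0],0],
  ],
)

```text
t: 2.82
tool_pos: [0.4343, -0.147, 0.1806]
tool_rot: [2.032, 2.395, -0.001]
contact_force: [1.0, 0.5, 0.1]
opening: 0.0852
grip_force: 0.0
```

```bash
python3 -c "
from h import *
st();go((.435,-.147,.086));grab('top','top2.png');im=grab('scene');cv2.imwrite('pics/s2.png',cv2.resize(im['frame'][60:260,180:440,::-1],None,fx=3,fy=3))"
```

```text
t 2.83 pos [ 0.4343 -0.147   0.1806] yaw_y 9.4 open 0.0852 grip 0.0 F [1.  0.5 0.1] q [-0.49 -0.33  2.04 -0.    1.43 -0.65]
cm to (0.435, -0.147, 0.086) [-0.    0.07  9.46]
```

View pics/s2.png

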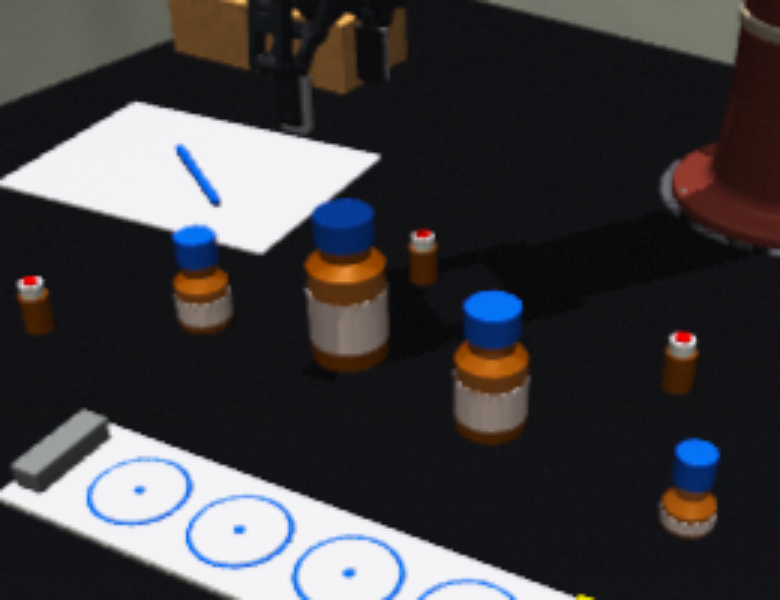

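The crop shows the fingers at (300,110) and (375,60), straddling the axis above the large cap at (345,230). Going down.

Request:
send_rows(
  rows=[
    [8.5,[0,0.1,3],0],
    [8.5,[0,0,3],0],
    [8.5,[0,0,2.4],0],
    [8.5,[0,0,1],0],
    [8.5,[0,0,0],0],
    [3.5,[0,0,0],0],
    [3.5,[0,0,0],0],
    [3.5,[0,0,0],0],
    [3.5,[0,0,0],0],
    [3.5,[0,0,0],0],
  ],
  newtons=40,
)

```text
t: 4.18
tool_pos: [0.4361, -0.147, 0.0876]
tool_rot: [2.03, 2.395, 0.001]
contact_force: [0.0, -0.2, 6.0]
opening: 0.0425
grip_force: 41.0
```

```bash
python3 -c "
from h import *
st()"
```

```text
t 4.17 pos [ 0.4361 -0.147   0.0876] yaw_y 9.4 open 0.0425 grip 41.0 F [ 0.  -0.2  6. ] q [-0.49 -0.22  2.12  0.    1.24 -0.65]
```

Request:
send_rows(
  rows=[
    [3.5,[0,0,-0.5],0],
    [3.5,[0,0,-1.5],0],
    [3.5,[0,0,-3],0],
    [3.5,[0,0,-3],0],
    [3.5,[0,0,-3],0],
    [3.5,[0,0,-1],0],
    [3.5,[0,0,0],0],
  ],
  newtons=60,
)

```text
t: 5.05
tool_pos: [0.4352, -0.1467, 0.2065]
tool_rot: [2.031, 2.396, 0.0]
contact_force: [0.0, 1.1, -3.5]
opening: 0.0427
grip_force: 61.6
```

```bash
python3 -c "
from h import *
st();go((.607,.0946,.15),(.607,.0946,.094))"
```

```text
t 5.05 pos [ 0.4352 -0.1467  0.2065] yaw_y 9.4 open 0.0427 grip 61.6 F [ 0.   1.1 -3.5] q [-0.49 -0.35  2.01  0.    1.48 -0.65]
cm to (0.607, 0.0946, 0.15) [20.99 20.89  5.66]
cm to (0.607, 0.0946, 0.094) [20.99 20.89 11.26]
```

Request:
send_rows(
  rows=[
    [3.5,[1.2,1.2,0],0],
    [3.5,[2.5,2.5,0],0],
    [3.5,[3,3,0],0],
    [3.5,[3,3,0],0],
    [3.5,[3,3,0],0],
    [3.5,[3,3,0],0],
    [3.5,[3,2.9,0],0],
    [3.5,[1.6,1.6,2],0],
    [3.5,[0.7,0.7,4.0],0],
    [3.5,[0,0,2.5],0],
  ],
)

```text
t: 6.3
tool_pos: [0.6051, 0.0967, 0.1167]
tool_rot: [-2.026, -2.394, 0.006]
contact_force: [-0.1, -0.7, -3.1]
opening: 0.0427
grip_force: 61.8
```

Request:
send_rows(
  rows=[
    [3.5,[0,0,0.8],0],
    [3.5,[0,0,0],0],
    [3.5,[0,0,0],0],
  ],
)

```text
t: 6.68
tool_pos: [0.6079, 0.0948, 0.1148]
tool_rot: [2.031, 2.395, 0.003]
contact_force: [-1.0, -0.7, -3.6]
opening: 0.0424
grip_force: 61.8
```

```bash
python3 -c "
from h import *
st();go((.607,.0946,.094));im=grab('scene');cv2.imwrite('pics/s3.png',cv2.resize(im['frame'][80:330,180:440,::-1],None,fx=2.4,fy=2.4));im=grab('top');cv2.imwrite('pics/t3.png',cv2.resize(im['frame'][100:300,180:440,::-1],None,fx=3,fy=3))"
```

```text
t 6.67 pos [0.6079 0.0948 0.1148] yaw_y 9.4 open 0.0424 grip 61.8 F [-1.  -0.7 -3.6] q [ 0.03  0.13  1.74  0.    1.28 -0.13]
cm to (0.607, 0.0946, 0.094) [-0.01 -0.1   2.08]
```

View pics/s3.png

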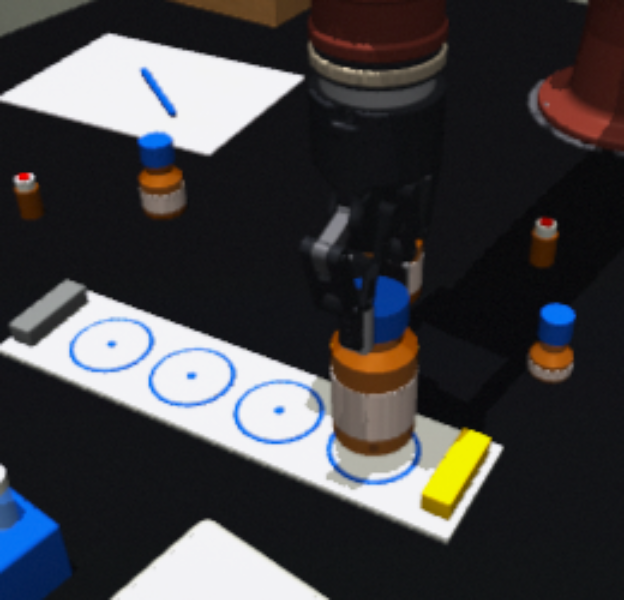

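The bottle is centred on ring 1 at about (374,450) and hangs about 2 cm above it. Lowering it.

Request:
send_rows(
  rows=[
    [3.5,[0,-0.1,1],0],
    [3.5,[0,0,0.7],0],
    [3.5,[0,0,0.3],0],
    [3.5,[0,0,0.1],0],
    [3.5,[0,0,0],0],
    [3.5,[0,0,0],0],
  ],
)

```text
t: 7.52
tool_pos: [0.6055, 0.0945, 0.0937]
tool_rot: [-2.031, -2.395, 0.002]
contact_force: [-5.3, -0.7, 5.6]
opening: 0.0424
grip_force: 62.9
```

```bash
cat > chk.py <<'E'
from h import *
import sys
st()
# body foot on board: report per-view body base centre from amber/label mask, vs ring circle fits
H=dict(large=.116,medium=.096,small=.076,tiny=.056)
T={'large':(.607,.0946),'medium':(.620,.0154),'small':(.633,-.0638),'tiny':(.646,-.143)}
for n in('top','scene'):
    im=grab(n,n+'_'+str(round(ctrl.get_obs()['t'],1))+'.png');P=cloud(im)
    hsv=cv2.cvtColor(im['frame'],cv2.COLOR_RGB2HSV);m=cv2.inRange(hsv,(100,60,30),(130,255,255))>0
    off=dict(top=(.0011,.0001),scene=(-.0008,-.0007))[n]
    for k in sys.argv[1:]:
        z=H[k]+.006;s=m&(np.hypot(P[...,0]-T[k][0],P[...,1]-T[k][1])<.035)&(P[...,2]>z-.003)
        v,u=np.where(s)
        if len(u)<20: print(n,k,'hidden');continue
        x=ray(im,u.mean(),v.mean(),z)[:2]
        print(n,k,len(u),'offset from ring, mm',(1000*(x-np.array(off)-T[k])).round(1))
E
python3 chk.py large
```

```text
t 7.53 pos [0.6055 0.0945 0.0937] yaw_y 9.4 open 0.0424 grip 62.9 F [-5.3 -0.7  5.6] q [ 0.03  0.15  1.75 -0.    1.25 -0.13]
top large hidden
scene large 265 offset from ring, mm [-5.5  7.2]
```

Request:
send_rows(
  rows=[
    [8.5,[0,0,0],0],
    [8.5,[0,0,0],0],
    [8.5,[0,0,0],0],
    [8.5,[0,0,0],0],
    [8.5,[0,0,-1],0],
    [8.5,[0,0,-3],0],
    [8.5,[0,0,-4],0],
    [8.5,[0,0,-2],0],
  ],
)

```text
t: 8.62
tool_pos: [0.6073, 0.0946, 0.1959]
tool_rot: [2.029, 2.394, 0.005]
contact_force: [-0.2, 0.8, -0.9]
opening: 0.0846
grip_force: 0.0
```

```bash
python3 -c "
from h import *
st();go((.4428,-.010,.18),(.4428,-.01,.066))"
```

```text
t 8.62 pos [0.6073 0.0946 0.1959] yaw_y 9.4 open 0.0846 grip 0.0 F [-0.2  0.8 -0.9] q [ 0.03  0.05  1.68  0.    1.41 -0.13]
cm to (0.4428, -0.01, 0.18) [ -7.63 -17.95   1.51]
cm to (0.4428, -0.01, 0.066) [ -7.62 -18.01  12.91]
```

Request:
send_rows(
  rows=[
    [8.5,[-1,-2.3,0],0],
    [8.5,[-1.6,-3.9,0],0],
    [8.5,[-1.6,-3.9,0],0],
    [8.5,[-1.6,-3.9,0.5],0],
    [8.5,[-1.2,-2.6,1],0],
    [8.5,[-0.6,-1.4,2],0],
    [8.5,[0,0,0],0],
    [8.5,[0,0,0],0],
  ],
)

```text
t: 9.62
tool_pos: [0.4415, -0.0097, 0.158]
tool_rot: [2.031, 2.396, 0.001]
contact_force: [-0.5, 0.7, 0.6]
opening: 0.0853
grip_force: 0.0
```

```bash
python3 chk.py large; python3 -c "
from h import *
go((.4428,-.01,.066))"
```

```text
t 9.62 pos [ 0.4415 -0.0097  0.158 ] yaw_y 9.4 open 0.0853 grip 0.0 F [-0.5  0.7  0.6] q [-0.19 -0.36  2.1   0.    1.4  -0.36]
top large 229 offset from ring, mm [-3.9 -1.6]
scene large 452 offset from ring, mm [-0.2  1.7]
cm to (0.4428, -0.01, 0.066) [-0.04  0.07  9.24]
```

Request:
send_rows(
  rows=[
    [8.5,[0,0.1,3],0],
    [8.5,[0,0,3],0],
    [8.5,[0,0,2.2],0],
    [8.5,[0,0,1],0],
    [8.5,[0,0,0],0],
    [3.0,[0,0,0],0],
    [3.0,[0,0,0],0],
    [3.0,[0,0,0],0],
    [3.0,[0,0,0],0],
    [3.0,[0,0,0],0],
  ],
  newtons=40,
)

```text
t: 10.98
tool_pos: [0.4427, -0.0099, 0.0663]
tool_rot: [2.031, 2.395, 0.001]
contact_force: [0.8, 0.0, 6.4]
opening: 0.0369
grip_force: 39.9
```

Request:
send_rows(
  rows=[
    [3.0,[0,0,-0.5],0],
    [3.0,[0,0,-1.5],0],
    [3.0,[0,0,-2],0],
    [3.0,[0,0,-1],0],
    [3.0,[0,0,0],0],
  ],
  newtons=50,
)

```text
t: 11.6
tool_pos: [0.4424, -0.0098, 0.1163]
tool_rot: [2.03, 2.395, 0.002]
contact_force: [-0.6, 0.6, -1.4]
opening: 0.0366
grip_force: 50.2
```

```bash
python3 -c "
from h import *
st();go((.620,.0154,.115))"
```

```text
t 11.6 pos [ 0.4424 -0.0098  0.1163] yaw_y 9.4 open 0.0366 grip 50.2 F [-0.6  0.6 -1.4] q [-0.19 -0.31  2.14  0.    1.31 -0.36]
cm to (0.62, 0.0154, 0.115) [-0.42 17.93  0.16]
```

Request:
send_rows(
  rows=[
    [3.0,[-0.1,1.2,0],0],
    [3.0,[-0.1,2.6,0],0],
    [3.0,[-0.1,3,0],0],
    [3.0,[-0.1,3,0],0],
    [3.0,[0,3,0],0],
    [3.0,[0,2.6,0],0],
    [3.0,[0,1.7,0],0],
    [3.0,[0,0.8,1],0],
    [3.0,[0,0,1],0],
    [3.0,[0,0,0],0],
  ],
)

```text
t: 12.85
tool_pos: [0.6171, 0.0157, 0.0927]
tool_rot: [-2.029, -2.393, 0.004]
contact_force: [-0.2, -0.7, -2.1]
opening: 0.0365
grip_force: 50.4
```

Request:
send_rows(
  rows=[
    [3.0,[0,0,0],0],
  ],
)

```text
t: 12.98
tool_pos: [0.6185, 0.0156, 0.095]
tool_rot: [-2.031, -2.396, 0.001]
contact_force: [-0.1, 0.0, -1.8]
opening: 0.0367
grip_force: 50.4
```

```bash
python3 -c "
from h import *
st();go((.620,.0154,.0723))"
```

```text
t 12.97 pos [0.6185 0.0156 0.095 ] yaw_y 9.4 open 0.0367 grip 50.4 F [-0.1  0.  -1.8] q [-0.1   0.16  1.74 -0.    1.25 -0.26]
cm to (0.62, 0.0154, 0.0723) [-0.04  0.14  2.27]
```

Request:
send_rows(
  rows=[
    [3.0,[0,0.05,1],0],
    [3.0,[0,0,0.8],0],
    [3.0,[0,0,0.4],0],
    [3.0,[0,0,0.1],0],
    [3.0,[0,0,0],0],
    [3.0,[0,0,0],0],
  ],
)

```text
t: 13.72
tool_pos: [0.6197, 0.0157, 0.0725]
tool_rot: [2.031, 2.396, 0.0]
contact_force: [-0.3, 0.4, -0.4]
opening: 0.0368
grip_force: 50.5
```

Request:
send_rows(
  rows=[
    [8.5,[0,0,0],0],
    [8.5,[0,0,0],0],
    [8.5,[0,0,0],0],
    [8.5,[0,0,0],0],
    [8.5,[0,0,-1],0],
    [8.5,[0,0,-3],0],
    [8.5,[0,0,-4],0],
    [8.5,[0,0,-2],0],
  ],
)

```text
t: 14.72
tool_pos: [0.621, 0.0156, 0.176]
tool_rot: [2.029, 2.393, 0.004]
contact_force: [0.2, -1.0, 0.2]
opening: 0.0848
grip_force: 0.0
```

```bash
python3 -c "
from h import *
st();go((.473,-.265,.15),(.473,-.265,.046))"
```

```text
t 14.72 pos [0.621  0.0156 0.176 ] yaw_y 9.4 open 0.0848 grip 0.0 F [ 0.2 -1.   0.2] q [-0.09  0.08  1.68 -0.    1.38 -0.26]
cm to (0.473, -0.265, 0.15) [-25.26 -19.21   2.54]
cm to (0.473, -0.265, 0.046) [-25.24 -19.26  12.94]
```

Request:
send_rows(
  rows=[
    [8.5,[-2,-1.5,0],0],
    [8.5,[-3.5,-2.7,0],0],
    [8.5,[-4,-3,0],0],
    [8.5,[-4,-3,0],0],
    [8.5,[-4,-3,0],0],
    [8.5,[-4,-3,1],0],
    [8.5,[-2.5,-2,1],0],
    [8.5,[-1.2,-1,2],0],
    [8.5,[0,0,0],0],
    [8.5,[0,0,0],0],
  ],
)

```text
t: 15.98
tool_pos: [0.4719, -0.2634, 0.1321]
tool_rot: [-2.03, -2.397, -0.001]
contact_force: [-0.1, 0.4, -0.1]
opening: 0.085
grip_force: 0.0
```

```bash
python3 chk.py large medium; python3 -c "
from h import *
go((.473,-.265,.046))
for n in('top_16.0','scene_16.0'): pass
import glob;print(sorted(glob.glob('pics/*')))"
```

```text
t 15.97 pos [ 0.4719 -0.2634  0.1321] yaw_y 9.5 open 0.085 grip 0.0 F [-0.1  0.4 -0.1] q [-0.65 -0.07  1.9   0.    1.31 -0.81]
top large 237 offset from ring, mm [-4.2 -1.8]
top medium 169 offset from ring, mm [-3.  -1.3]
scene large 459 offset from ring, mm [-0.1  1.9]
scene medium 303 offset from ring, mm [1.4 1.8]
cm to (0.473, -0.265, 0.046) [-0.14  0.03  8.69]
['pics/s2.png', 'pics/s3.png', 'pics/scene1.png', 'pics/scene_16.0.png', 'pics/scene_7.6.png', 'pics/scene_9.7.png', 'pics/t3.png', 'pics/top1.png', 'pics/top2.png', 'pics/top_16.0.png', 'pics/top_7.5.png', 'pics/top_9.6.png']
```

```bash
python3 -c "
import cv2
a=cv2.imread('pics/scene_16.0.png')[170:300,190:410];b=cv2.imread('pics/top_16.0.png')[140:240,230:420]
a=cv2.resize(a,(508,300),interpolation=cv2.INTER_CUBIC);b=cv2.resize(b,(508,267),interpolation=cv2.INTER_CUBIC)
cv2.imwrite('pics/c4.png',cv2.vconcat([a,b]))"
```

```text
(no output)
```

View pics/c4.png

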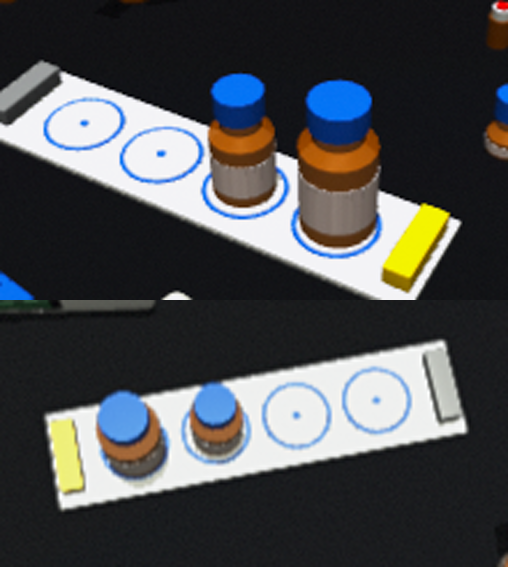

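The large and medium bottles stand inside rings 1 and 2, but they look shifted a few mm. I'll measure their base arcs.

```bash
cat > base.py <<'E'
from h import *
import sys
from scipy.optimize import least_squares
Rad=dict(large=.029,medium=.025,small=.021,tiny=.017)
T={'large':(.607,.0946),'medium':(.620,.0154),'small':(.633,-.0638),'tiny':(.646,-.143)}
def base(names,save=None):
  for n in('scene','top'):
    im=grab(n,save and save+n+'.png');f=im['frame'].astype(np.float32)
    hsv=cv2.cvtColor(im['frame'],cv2.COLOR_RGB2HSV)
    off=np.array(dict(top=(.0011,.0001),scene=(-.0008,-.0007))[n])
    T4=np.linalg.inv(im['cam_to_world'])
    for k in names:
        c=np.array([*(np.array(T[k])+off),.006,1]);p=T4@c
        u0,v0=im['fx']*p[0]/p[2]+im['cx'],im['fy']*p[1]/p[2]+im['cy']
        w=int(Rad[k]*im['fx']/p[2]*.8);pts=[]
        for u in range(int(u0)-w,int(u0)+w+1):
            col=f[:,u,2]  # blue channel: amber/dark base low, white/blue high
            for v in range(int(v0)-2,int(v0)+25):
                h=hsv[v,u]
                # last pixel of amber
            vs=[v for v in range(int(v0)-6,int(v0)+22) if hsv[v,u,1]>130 and (hsv[v,u,0]<25 or hsv[v,u,0]>170)]
            if not vs: continue
            v=max(vs);a,b=col[v],col[v+2];thr=(a+b)/2
            q=v+np.clip((thr-col[v])/(col[v+1]-col[v]+1e-6),0,1) if col[v+1]>thr else v+1+np.clip((thr-col[v+1])/(b-col[v+1]+1e-6),0,1)
            pts.append(ray(im,u,q,.006)[:2])
        if len(pts)<5: print(n,k,'few',len(pts));continue
        pts=np.array(pts)
        s=least_squares(lambda x:np.hypot(*(pts-x).T)-Rad[k],c[:2],loss='soft_l1',f_scale=.0015)
        print(n,k,len(pts),'offset mm',(1000*(s.x-c[:2])).round(1),'rms',(1000*np.sqrt(np.mean(s.fun**2))).round(2))
if __name__=='__main__': base(sys.argv[1:])
E
python3 base.py large medium
```

```text
scene large 27 offset mm [-4.1 -1.4] rms 0.27
scene medium 23 offset mm [-1.7 -1.8] rms 0.31
top large 17 offset mm [11.5  5.4] rms 0.5
top medium 15 offset mm [10.8 -1.3] rms 0.5
```

Request:
send_rows(
  rows=[
    [8.5,[-0.1,0.05,3],0],
    [8.5,[0,0,3],0],
    [8.5,[0,0,1.7],0],
    [8.5,[0,0,0.9],0],
    [8.5,[0,0,0],0],
    [2.4,[0,0,0],0],
    [2.4,[0,0,0],0],
    [2.4,[0,0,0],0],
    [2.4,[0,0,0],0],
    [2.4,[0,0,0],0],
  ],
  newtons=40,
)

```text
t: 17.42
tool_pos: [0.4726, -0.2656, 0.0471]
tool_rot: [2.031, 2.395, 0.0]
contact_force: [-0.9, 0.7, 3.7]
opening: 0.0307
grip_force: 39.4
```

Request:
send_rows(
  rows=[
    [2.4,[0,0,0],0],
    [2.4,[0,0,-0.5],0],
    [2.4,[0,0,-1.5],0],
    [2.4,[0,0,-2],0],
    [2.4,[0,0,-1],0],
    [2.4,[0,0,0],0],
  ],
)

```text
t: 18.18
tool_pos: [0.4729, -0.2659, 0.0981]
tool_rot: [2.029, 2.394, 0.0]
contact_force: [-0.2, -1.4, -1.4]
opening: 0.031
grip_force: 39.7
```

```bash
python3 -c "
from h import *
st();go((.635,-.0623,.095))"
```

```text
t 18.18 pos [ 0.4729 -0.2659  0.0981] yaw_y 9.4 open 0.031 grip 39.7 F [-0.2 -1.4 -1.4] q [-0.65 -0.02  1.92 -0.    1.24 -0.81]
cm to (0.635, -0.0623, 0.095) [17.43 19.32  0.31]
```

Request:
send_rows(
  rows=[
    [2.4,[1.2,1.3,0],0],
    [2.4,[2.3,2.5,0],0],
    [2.4,[2.7,3,0],0],
    [2.4,[2.7,3,0],0],
    [2.4,[2.7,3,0],0],
    [2.4,[2.6,3,0],0],
    [2.4,[2,2.2,0],0],
    [2.4,[1.2,1.3,1],0],
    [2.4,[0,0,1.2],0],
    [2.4,[0,0,0],0],
  ],
)

```text
t: 19.42
tool_pos: [0.6318, -0.0621, 0.0714]
tool_rot: [-2.029, -2.393, 0.004]
contact_force: [-0.5, -0.1, -0.9]
opening: 0.031
grip_force: 39.9
```

Request:
send_rows(
  rows=[
    [2.4,[0,0,0],0],
    [2.4,[0,0,0],0],
  ],
)

```text
t: 19.68
tool_pos: [0.634, -0.0628, 0.0749]
tool_rot: [2.032, 2.395, 0.001]
contact_force: [-0.3, -0.3, -1.0]
opening: 0.0311
grip_force: 39.9
```

```bash
python3 -c "
from h import *
st();go((.635,-.0623,.053))"
```

```text
t 19.68 pos [ 0.634  -0.0628  0.0749] yaw_y 9.4 open 0.0311 grip 39.9 F [-0.3 -0.3 -1. ] q [-0.22  0.22  1.7  -0.    1.22 -0.38]
cm to (0.635, -0.0623, 0.053) [0.03 0.1  2.19]
```

Request:
send_rows(
  rows=[
    [2.4,[0.05,0.1,1],0],
    [2.4,[0,0,0.8],0],
    [2.4,[0,0,0.35],0],
    [2.4,[0,0,0.1],0],
    [2.4,[0,0,0],0],
    [2.4,[0,0,0],0],
  ],
)

```text
t: 20.42
tool_pos: [0.6345, -0.0613, 0.053]
tool_rot: [-2.03, -2.396, 0.002]
contact_force: [-5.0, -0.3, 6.7]
opening: 0.0309
grip_force: 40.5
```

Request:
send_rows(
  rows=[
    [8.5,[0,0,0],0],
    [8.5,[0,0,0],0],
    [8.5,[0,0,0],0],
    [8.5,[0,0,0],0],
    [8.5,[0,0,-1],0],
    [8.5,[0,0,-3],0],
    [8.5,[0,0,-4],0],
    [8.5,[0,0,-3],0],
    [8.5,[0,0,-1],0],
  ],
)

```text
t: 21.55
tool_pos: [0.6364, -0.0616, 0.1755]
tool_rot: [2.028, 2.393, 0.004]
contact_force: [0.9, 0.5, -0.4]
opening: 0.085
grip_force: 0.0
```

```bash
python3 -c "
from h import *
st();go((.449,.1485,.17),(.449,.1485,.026))"
```

```text
t 21.55 pos [ 0.6364 -0.0616  0.1755] yaw_y 9.4 open 0.085 grip 0.0 F [ 0.9  0.5 -0.4] q [-0.21  0.12  1.63  0.    1.38 -0.38]
cm to (0.449, 0.1485, 0.17) [ 23.8  -15.05   0.43]
cm to (0.449, 0.1485, 0.026) [ 23.83 -15.13  14.83]
```

Request:
send_rows(
  rows=[
    [8.5,[1.7,-1.1,0],0],
    [8.5,[3.2,-2,0],0],
    [8.5,[4,-2.5,0],0],
    [8.5,[4,-2.5,0],0],
    [8.5,[4,-2.5,0],0],
    [8.5,[3.5,-2.2,0],0],
    [8.5,[2.2,-1.5,2],0],
    [8.5,[1.2,-0.8,3],0],
    [8.5,[0,0,0],0],
    [8.5,[0,0,0],0],
  ],
)

```text
t: 22.8
tool_pos: [0.4467, 0.1487, 0.1217]
tool_rot: [-2.031, -2.396, 0.001]
contact_force: [0.2, -0.3, 1.4]
opening: 0.085
grip_force: 0.0
```

```bash
python3 base.py small; python3 -c "
from h import *
st();go((.449,.1485,.026));im=grab('scene');cv2.imwrite('pics/s5.png',im['frame'][120:340,160:520,::-1].repeat(2,0).repeat(2,1))"
```

```text
scene small 17 offset mm [-0.  -0.1] rms 0.54
top small 13 offset mm [ 8.  -0.4] rms 0.65
t 22.9 pos [0.4479 0.1485 0.1229] yaw_y 9.4 open 0.0852 grip 0.0 F [ 0.  -0.7 -0.1] q [ 0.16 -0.23  2.07 -0.    1.31 -0.  ]
cm to (0.449, 0.1485, 0.026) [-0.02  0.09  9.7 ]
```

View pics/s5.png

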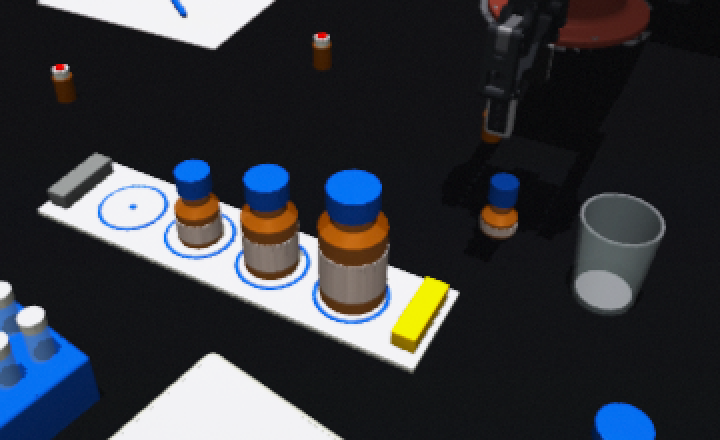

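The small bottle stands centred on ring 3 at about (200,235), and the gripper is over the tiny one at (500,205), clear of the beaker. Grasping it.

Request:
send_rows(
  rows=[
    [8.5,[0,0.1,3],0],
    [8.5,[0,0,3],0],
    [8.5,[0,0,2.7],0],
    [8.5,[0,0,1],0],
    [8.5,[0,0,0],0],
    [1.8,[0,0,0],0],
    [1.8,[0,0,0],0],
    [1.8,[0,0,0],0],
    [1.8,[0,0,0],0],
    [1.8,[0,0,0],0],
  ],
  newtons=35,
)

```text
t: 24.2
tool_pos: [0.4484, 0.149, 0.0254]
tool_rot: [2.031, 2.396, 0.001]
contact_force: [-0.3, 0.1, 2.8]
opening: 0.0248
grip_force: 34.2
```

Request:
send_rows(
  rows=[
    [1.8,[0,0,0],0],
    [1.8,[0,0,-0.5],0],
    [1.8,[0,0,-1.5],0],
    [1.8,[0,0,-3],0],
    [1.8,[0,0,-4],0],
    [1.8,[0,0,-4],0],
    [1.8,[0,0,-2],0],
    [1.8,[0,0,0],0],
  ],
)

```text
t: 25.2
tool_pos: [0.4492, 0.1492, 0.1776]
tool_rot: [2.029, 2.394, 0.006]
contact_force: [0.1, 0.7, -0.7]
opening: 0.0247
grip_force: 34.4
```

```bash
python3 -c "
from h import *
st();go((.648,-.1415,.175))"
```

```text
t 25.2 pos [0.4492 0.1492 0.1776] yaw_y 9.4 open 0.0247 grip 34.4 F [ 0.1  0.7 -0.7] q [ 0.16 -0.29  2.02  0.    1.41 -0.  ]
cm to (0.648, -0.1415, 0.175) [-31.93  14.85   0.34]
```

Request:
send_rows(
  rows=[
    [1.8,[-1.7,0.8,0],0],
    [1.8,[-3.2,1.5,0],0],
    [1.8,[-4,1.85,0],0],
    [1.8,[-4,1.85,0],0],
    [1.8,[-4,1.85,0],0],
    [1.8,[-4,1.85,0],0],
    [1.8,[-4,1.85,0],0],
    [1.8,[-3.5,1.65,0],0],
    [1.8,[-2.2,1.1,0],0],
    [1.8,[-1.3,0.55,0],0],
  ],
)

```text
t: 26.45
tool_pos: [0.6462, -0.1435, 0.1723]
tool_rot: [-2.031, -2.392, 0.002]
contact_force: [0.0, 1.3, -0.8]
opening: 0.0253
grip_force: 34.4
```

Request:
send_rows(
  rows=[
    [1.8,[0,0,2],0],
    [1.8,[0,0,4],0],
    [1.8,[0,0,4],0],
    [1.8,[0,0,2],0],
    [1.8,[0,0,0],0],
    [1.8,[0,0,0],0],
  ],
)

```text
t: 27.2
tool_pos: [0.6478, -0.1416, 0.0565]
tool_rot: [2.029, 2.395, 0.002]
contact_force: [0.6, 0.1, -0.2]
opening: 0.0251
grip_force: 34.4
```

```bash
python3 -c "
from h import *
st();go((.648,-.1415,.0315))"
```

```text
t 27.2 pos [ 0.6478 -0.1416  0.0565] yaw_y 9.4 open 0.0251 grip 34.4 F [ 0.6  0.1 -0.2] q [-0.33  0.3   1.65  0.    1.2  -0.49]
cm to (0.648, -0.1415, 0.0315) [0.01 0.02 2.5 ]
```

Request:
send_rows(
  rows=[
    [1.8,[0,0,1.2],0],
    [1.8,[0,0,0.8],0],
    [1.8,[0,0,0.4],0],
    [1.8,[0,0,0.1],0],
    [1.8,[0,0,0],0],
    [1.8,[0,0,0],0],
  ],
)

```text
t: 27.95
tool_pos: [0.6466, -0.1416, 0.0313]
tool_rot: [-2.031, -2.396, 0.001]
contact_force: [-3.7, 0.5, 8.3]
opening: 0.0249
grip_force: 34.7
```

Request:
send_rows(
  rows=[
    [8.5,[0,0,0],0],
    [8.5,[0,0,0],0],
    [8.5,[0,0,0],0],
    [8.5,[0,0,0],0],
    [8.5,[0,0,-1],0],
    [8.5,[0,0,-3],0],
    [8.5,[0,0,-5],0],
    [8.5,[0,0,-5],0],
    [8.5,[0,0,-3],0],
  ],
)

```text
t: 29.08
tool_pos: [0.6479, -0.1419, 0.2046]
tool_rot: [2.028, 2.392, 0.003]
contact_force: [0.2, -0.2, 0.3]
opening: 0.0846
grip_force: 0.0
```

Request:
send_rows(
  rows=[
    [8.5,[0,-2,0],0],
    [8.5,[0,-4,0],0],
    [8.5,[0,-5,0],0],
    [8.5,[0,-5,0],0],
    [8.5,[0,-4,0],0],
    [8.5,[0,-2,0],0],
    [8.5,[0,0,0],0],
    [8.5,[0,0,0],0],
  ],
)

```text
t: 30.08
tool_pos: [0.4303, -0.1775, 0.2005]
tool_rot: [2.031, 2.396, 0.001]
contact_force: [0.1, 0.5, -0.4]
opening: 0.085
grip_force: 0.0
```

```bash
python3 base.py large medium small tiny; python3 - <<'E'
from h import *
st();H=dict(large=.116,medium=.096,small=.076,tiny=.056)
T={'large':(.607,.0946),'medium':(.620,.0154),'small':(.633,-.0638),'tiny':(.646,-.143)}
I=[]
for n in('top','scene'):
    im=grab(n);I.append(im['frame'][:,:,::-1]);hsv=cv2.cvtColor(im['frame'],cv2.COLOR_RGB2HSV);P=cloud(im)
    dz=.004 if n=='scene' else 0
    m=cv2.inRange(hsv,(100,60,40),(130,255,255))>0
    off=np.array(dict(top=(.0011,.0001),scene=(-.0008,-.0007))[n])
    for k in H:
        z=H[k]+.006;s=m&(np.hypot(P[...,0]-T[k][0],P[...,1]-T[k][1])<.04)&(P[...,2]>z-.004+dz)
        v,u=np.where(s);x=ray(im,u.mean(),v.mean(),z)[:2]
        print(n,k,len(u),(1000*(x-off-T[k])).round(1))
a=cv2.resize(I[1][170:300,190:410],(508,300),interpolation=2);b=cv2.resize(I[0][140:240,230:420],(508,267),interpolation=2)
cv2.imwrite('pics/c6.png',cv2.vconcat([a,b]))
E
```

```text
scene large 27 offset mm [-4.1 -1.4] rms 0.28
scene medium 23 offset mm [-1.7 -1.8] rms 0.31
scene small 17 offset mm [-0.  -0.1] rms 0.54
scene tiny 13 offset mm [ -9.1 -13.5] rms 0.63
top large 17 offset mm [11.5  5.4] rms 0.47
top medium 15 offset mm [10.8 -1.1] rms 0.41
top small 13 offset mm [ 8.1 -0.4] rms 0.78
top tiny 10 offset mm [ 3.3 -1.2] rms 0.89
t 30.18 pos [ 0.4304 -0.1774  0.2001] yaw_y 9.5 open 0.0851 grip 0.0 F [-0.3  0.1 -0.4] q [-0.55 -0.33  2.01  0.    1.46 -0.72]
top large 264 [-4.6 -2.1]
top medium 183 [-2.5 -1.3]
top small 125 [-1.4  2. ]
top tiny 82 [-1.7  0.5]
scene large 410 [-1.9  0.7]
scene medium 275 [0.  0.6]
scene small 172 [1.6 3.2]
scene tiny 104 [0.6 0.9]
```

View pics/c6.png

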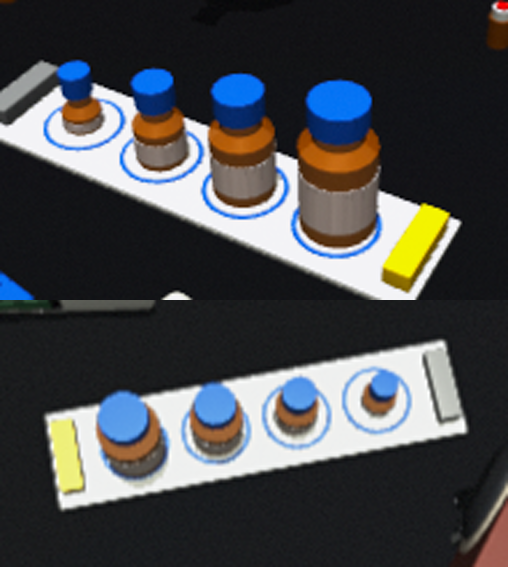

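The tiny, small and medium bottles are centred to within about 2 mm. The large one sits about 3.5 mm towards the robot, so I'll re-centre it.

```bash
python3 -c "
from h import *
go((.606,.0940,.2),(.606,.0940,.0935))"
```

```text
cm to (0.606, 0.094, 0.2) [ 2.387e+01  2.180e+01 -1.000e-02]
cm to (0.606, 0.094, 0.0935) [23.87 21.8  10.64]
```

Request:
send_rows(
  rows=[
    [8.5,[1.8,1.6,0],0],
    [8.5,[3.2,3,0],0],
    [8.5,[3.5,3.2,0],0],
    [8.5,[3.5,3.2,0],0],
    [8.5,[3.5,3.2,0],0],
    [8.5,[3.5,3.2,0],0],
    [8.5,[2.9,2.6,0],0],
    [8.5,[1.97,1.8,0],0],
    [8.5,[0,0,0],0],
    [8.5,[0,0,0],0],
  ],
)

```text
t: 31.52
tool_pos: [0.6054, 0.0934, 0.1993]
tool_rot: [-2.031, -2.396, 0.002]
contact_force: [-0.5, 0.3, -0.4]
opening: 0.085
grip_force: 0.0
```

```bash
python3 -c "
from h import *
st();go((.606,.0940,.0935))"
```

```text
t 31.52 pos [0.6054 0.0934 0.1993] yaw_y 9.4 open 0.085 grip 0.0 F [-0.5  0.3 -0.4] q [ 0.03  0.05  1.67 -0.    1.42 -0.13]
cm to (0.606, 0.094, 0.0935) [ 0.05  0.08 10.58]
```

Request:
send_rows(
  rows=[
    [8.5,[0.05,0,3],0],
    [8.5,[0,0,4],0],
    [8.5,[0,0,2.5],0],
    [8.5,[0,0,1],0],
    [8.5,[0,0,0],0],
    [3.5,[0,0,0],0],
    [3.5,[0,0,0],0],
    [3.5,[0,0,0],0],
    [3.5,[0,0,0],0],
    [3.5,[0,0,0],0],
  ],
  newtons=50,
)

```text
t: 32.78
tool_pos: [0.6065, 0.0942, 0.0965]
tool_rot: [2.03, 2.395, 0.002]
contact_force: [-1.8, -0.4, 6.0]
opening: 0.0425
grip_force: 51.4
```

Request:
send_rows(
  rows=[
    [3.5,[0,0,0],0],
    [3.5,[0,0,-0.4],0],
    [3.5,[0,0,-0.6],0],
    [3.5,[0,0,0],0],
    [3.5,[0,0,0],0],
  ],
)

```text
t: 33.4
tool_pos: [0.6052, 0.0942, 0.1044]
tool_rot: [-2.031, -2.396, 0.001]
contact_force: [0.7, 0.1, -2.7]
opening: 0.0426
grip_force: 51.1
```

```bash
python3 base.py large; python3 -c "
from h import *
st();go((.6085,.095,.0942))"
```

```text
scene large 27 offset mm [-10.5  -5.3] rms 0.32
top large 17 offset mm [-30.2   0.3] rms 2.83
t 33.5 pos [0.6053 0.0942 0.1044] yaw_y 9.4 open 0.0429 grip 51.1 F [ 0.9 -0.2 -3.4] q [ 0.03  0.13  1.75  0.    1.26 -0.13]
cm to (0.6085, 0.095, 0.0942) [0.03 0.33 1.02]
```

Request:
send_rows(
  rows=[
    [3.5,[0.03,0.33,0],0],
    [3.5,[0,0,0],0],
    [3.5,[0,0,0.5],0],
    [3.5,[0,0,0.3],0],
    [3.5,[0,0,0.1],0],
    [3.5,[0,0,0],0],
    [3.5,[0,0,0],0],
  ],
)

```text
t: 34.38
tool_pos: [0.6087, 0.095, 0.0965]
tool_rot: [-2.031, -2.396, 0.001]
contact_force: [-4.3, 0.8, 5.5]
opening: 0.0423
grip_force: 52.0
```

Request:
send_rows(
  rows=[
    [8.5,[0,0,0],0],
    [8.5,[0,0,0],0],
    [8.5,[0,0,0],0],
    [8.5,[0,0,0],0],
    [8.5,[0,0,-1],0],
    [8.5,[0,0,-3],0],
    [8.5,[0,0,-5],0],
    [8.5,[0,0,-2],0],
  ],
)

```text
t: 35.38
tool_pos: [0.6106, 0.0951, 0.2106]
tool_rot: [2.028, 2.393, 0.007]
contact_force: [-0.1, -1.0, 0.7]
opening: 0.085
grip_force: 0.0
```

Request:
send_rows(
  rows=[
    [8.5,[0,-2,0],0],
    [8.5,[0,-4,0],0],
    [8.5,[0,-5,0],0],
    [8.5,[0,-5,0],0],
    [8.5,[0,-3,0],0],
    [8.5,[0,-1,0],0],
    [8.5,[0,0,0],0],
    [8.5,[0,0,0],0],
  ],
)

```text
t: 36.38
tool_pos: [0.4122, 0.0623, 0.206]
tool_rot: [2.031, 2.396, 0.0]
contact_force: [-0.2, -0.2, -0.5]
opening: 0.0847
grip_force: 0.0
```

```bash
python3 base.py large medium small; python3 - <<'E'
from h import *
st();I=[grab(n)['frame'][:,:,::-1] for n in('top','scene')]
a=cv2.resize(I[1][170:330,190:510],(600,300),interpolation=2);b=cv2.resize(I[0][140:270,180:440],(600,300),interpolation=2)
cv2.imwrite('pics/c7.png',cv2.vconcat([a,b]))
E
```

```text
scene large 27 offset mm [-1.7 -0.8] rms 0.23
scene medium 23 offset mm [-1.7 -1.8] rms 0.31
scene small 17 offset mm [-0.  -0.1] rms 0.54
top large 17 offset mm [14.1  6.5] rms 0.42
top medium 15 offset mm [10.7 -1.2] rms 0.48
top small 13 offset mm [ 8.1 -0.3] rms 0.74
t 36.48 pos [0.4121 0.0623 0.2058] yaw_y 9.4 open 0.0853 grip 0.0 F [-0.1  0.4  0. ] q [-0.03 -0.47  2.1   0.    1.51 -0.19]
```

View pics/c7.png

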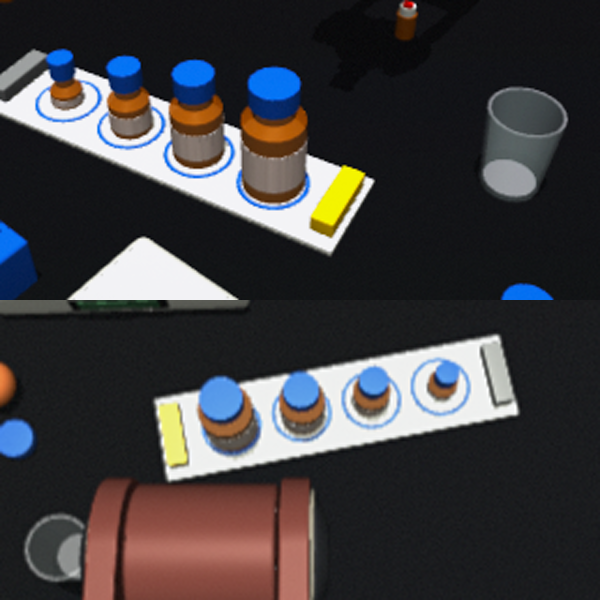

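All four bottles stand upright and centred on their rings, from large at the yellow block (274,190) to tiny at the grey end (67,100). The beaker is where it was, and the robot is clear.

```bash
python3 -c "
from station import ctrl
print(ctrl.finish_job())"
```

```text
the job is handed in; nothing more can be done
None
```

The four bottles stand upright on their rings, largest at the yellow block down to smallest at the grey end, each centred to within about 2 to 3 mm by camera; the beaker was not touched, and the job was handed in at about 36.5 s.

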